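Rack into the bench incubator and door pushed shut on its latch

TASK

Slide the tube rack straight into the bench incubator until it is square against the chamber's back wall, then swing the door shut and press it until its sprung latch clicks in behind the strike. Push gently, feeling for the stops: never more than about 18 newtons on the incubator, its door or the rack, and no slamming. Leave the pot in the chamber and the other things on the bench where they are.

Things in the scene. Friction and masses are not known exactly. Their poses are not given: they have to be found in the camera images.
- incubator: White bench incubator, fixed, 280 wide, 185 deep, 192 high. Origin: at bench height under the middle of the chamber's mouth, in the front plane; +x points into the chamber, +y to its left (hinge side), +z up. Chamber: floor 75 above the bench, ceiling (14 thick, clear window) at 178, side walls at y = +100 and -100, back wall at x = 165
- strike_place (a point): Middle of the steel strike bracket's place on the front face, 123 right of the mouth's middle and 100 above the bench, just beyond the shut door's free edge; axes as for the incubator. The bracket (21 wide, 30 high) stands 26 to 39 out of the face: it is screwed on through slots, and how far out it is set (6 mm either way) is not measured and differs each time
- door (a joint): Door angle (rad): 0 parallel to the front face, growing as it opens towards -x; 1.45 to 1.85 at the start. Clear dished cover in a white frame, 230 wide, 22 thick, 55 to 190 above the bench; it stays where it is left. Latched it reads -0.02 to 0.034, by the strike's setting. A rubber gasket pushes back from 0.041 on (0.65 N per mm at the free edge) and opens an unlatched door again
- door_hinge (a point): Point on the upright hinge axis, 155 above the bench; in the incubator's frame it is at x = -18, y = +120. Its axes turn with the door: -y runs along the door from the hinge to the free edge (232 away), -x is the door's outward normal. The outer face lies 12 outwards of this axis, the inner rim 10 inwards
- door_edge (a point): Point on the door's flat outer face, 155 above the bench and 20 in from the free edge (212 from the hinge axis): a good place to push. The grey latch case, 40 square, stands 12 (its paddle 17) out of the face lower down at the same edge, 80 to 120 above the bench. Axes as for the hinge
- latch (a joint): How far the steel latch tongue is pressed into the door's free edge (m): 0 fully out, 0.0105 fully in; sprung outwards. 20 high, 11 proud, bevelled towards the incubator. It rides up the strike over the last 20 mm or so, goes in 8 mm, snaps out behind it. With the gasket that takes 5 to 12 N near the free edge; a weaker push leaves it unlatched. 1.5 mm later the door meets a firm stop
- rack: White rack with three rows of capped tubes, 172 long (x), 90 wide, 90 high, 0.3 to 0.55 kg (slides at 1 to 5 N), loose and a little askew on the chamber's floor, its front end 50 to 72 out of the mouth. Origin under its middle; +x towards the end that goes in first. Home, its origin is at x = 79 in the incubator's frame and its front end stands 7 out of the mouth; the dished door has room for that
- rack_front (a point): Middle of the top edge of the rack's front end plate, outer side, 165 above the bench; the plate is flat, 90 wide and 5 thick, with 23 free behind it before the first tubes. Axes as for the rack
- pot: Small white specimen pot with a grey lid, 48 across, 60 high, standing in the chamber at the rear right; leave it alone. Origin under its middle
- dishes: Stack of three culture dishes, 93 across, 48 high, on the bench right of the incubator. Origin under its middle
- dropper: Small amber dropper bottle, 34 across, 75 high, on the bench in front of the incubator's right side. Origin under its middle
- marker: Marker pen, 120 long (x), 13 thick, lying on the bench under the swing of the door. Origin under its middle
- pipette: White hand pipette, about 250 long (x), lying on the bench at the right. Origin under its middle
- washbottle: White wash bottle, 68 across, 170 high, on the bench at the left. Origin under its middle
- slidebox: Grey slide box, 85 x 100 x 38, on the bench at the left. Origin under its middle
There are look-alikes about, which are no part of the job. Leave any green or purple look-alike of the rack alone.

How it is judged:
By the outcome, as a careful person would: the job done as asked, in the order asked, and still so for the second after the job is handed in, with the robot touching nothing.
It also fails if it takes over 58 s, if anything falls off the work surface, if the arm or the gripper's body presses on something with over 40 N, if the wrist force passes 120 N, or if a joint passes its speed limit or range.

ROBOT

A 7-joint arm with a two-finger parallel gripper is mounted at the origin on the work surface. World frame = base frame: x ahead of the robot, y to its left, z up, the work surface at z = 0. Lengths are in m, angles in rad, forces in N, time in s.
With the tool pointing down it reaches from about 0.4 to 0.85 m from the base axis. Payload 4.5 kg.
Tool frame: the origin (TCP) lies between the finger pads; the fingertips stand 11 mm ahead of it and the grasp point (between the pads) lies 8 mm behind it (r.tip_reach is the distance from the TCP to the fingertips, in m); x points along the fingers, y is the direction in which the jaws open and shut, and the axes are right-handed (so a half turn about x gives the same grasp; the last joint's range is limited). The gripper opens to 88 mm and grips with 3 to 60 N. Pads are 18 mm wide; open, the fingers measure 123 mm over their backs; the gripper's body (75 mm by 187 mm) begins 45 mm behind the grasp point.
Start: joints at [1.362, 0.689, -0.195, 1.565, 0.157, 0.902, -0.215], TCP at [0.15, -0.607, 0.25] pointing down, gripper open.
Joint ranges: [-3.01, 3.01], [-0.46, 2.08], [-1.47, 1.51], [0.13, 2.56], [-1, 4.14], [0.04, 2.09], [-2.66, 2.66]. Speed limits (rad/s): [2.57, 2.57, 3.14, 3.14, 3.14, 3.14, 3.14].

INTERFACE

Orientations are given as a unit quaternion [x, y, z, w].
In Python, from plant import r gives the robot as it stands.
- The arm moves only by the tool drive_tool, never from a script. Its argument "deltas" is a list of rows, each a list of 3 entries, a list of its own where there are three numbers: the turn, a rotation vector about the tool's x, y, z in degrees, then the shift along the tool's x, y, z in cm, then the finger opening in cm, from 0 to 8.81. A call has 1 to 12 rows; each row shifts and turns the commanded pose from where the row before left it, along the tool's axes as they then stand; what a row does not reach is not made up. A row lasts 1/12 s, in which the tool goes at most 41.7 mm and 7.16 degrees, less where a joint would pass 70% of its speed; a pose out of reach is approached as far as the arm can. A call is refused whole if a number of a shift passes 4.17 or a number of a turn 7.16, either way. A call with a gripper value outside its range is refused whole. The fingers move at their own pace and stop on an object; "force" is the grip in N (left out, the last holds). Time passes only in rows, so rows that do not move let the fingers close. It gives the time, the measured TCP pose, the force and the opening at its end, in the units of the state.
- r.get_state(): the state, without advancing time (a new reading comes with each control period).
- r.snapshot(name): name is "scene" or "top"; returns a dict with "color" (480x640x3 uint8, red, green, blue), "fov_y" (degrees; the focal length in pixels is half the picture's height over the tangent of half this angle, whatever the lens; pixels are square), "cx", "cy" (the principal point, pixels), "extrinsics" (4x4, takes a point from world to camera coordinates). Camera axes: x right, y up, looking along -z (the intrinsics and any distortion apply to the point x, -y, -z); pixel columns grow to the right and rows downward; lengths in m; the calibration is good to about 2 mm. A picture is of the moment at which its call begins. There is no depth.
- r.finish_job(): hands the job in, once; it reports no verdict.
The state is a dict: "clock": time; "q": joint angles; "qd": joint speeds; "joint_torque": joint torques, N m; "tool_pos": TCP position; "eef_rot": TCP orientation; "contact_force": force on the tool from outside, world axes, zero at the start; "moment": the same for the moment, N m; "opening": opening from 0.0 (shut) to 1.0 (fully open).
Only numpy, scipy, OpenCV 4.12 (cv2) and the standard library are available. Lean on these libraries where they do the work, as an engineer would, in place of code of your own. Each camera call takes 0.05 s, during which the arm holds its last target. There are 200 camera calls.

## Working session

There is one attempt and no reset: what is moved stays moved. The work goes in short steps, Python scripts to look and compute and a tool call to move; the robot and the scene stay as the last step left them, time stands still between calls to the robot, and variables do not carry over. Pictures are saved under pics/ and viewed, about 8 in all and at most 12, crops included, and the job is handed in when it is done.

Besides the shell and the picture viewer there is one more tool, called in YAML: its name, and indented under it one key for each argument. drive_tool: Moves the arm, as the interface text tells. Its arguments: {"type":"object","properties":{"deltas":{"type":"array","items":{"type":"array"}},"force":{"type":"number"}},"required":["deltas"]}

```bash
ls; mkdir -p pics
python3 - <<'E'
from plant import r
import cv2
s=r.get_state(); print(s)
for n in("scene","top"):
    d=r.snapshot(n); cv2.imwrite(f"pics/{n}0.png",d["color"][:,:,::-1]); print(n,d["fov_y"],d["cx"],d["cy"],d["extrinsics"].tolist(),d.keys())
E
```

```text
pics
{'clock': 0.0, 'q': array([ 1.36179286,  0.68999395, -0.19449122,  1.56631937,  0.15729915,
        0.90249831, -0.21514711]), 'qd': array([ 7.87586166e-05, -1.76673999e-03,  2.11078448e-03,  7.04933360e-04,
        7.66026682e-04, -1.36508883e-04, -1.57741155e-03]), 'joint_torque': array([-7.70514907e-05, -5.27556574e+01, -1.26647439e+00, -1.53422105e+01,
       -5.25726657e-02,  6.69154484e-03,  1.87183873e-04]), 'tool_pos': array([ 0.15006256, -0.6060974 ,  0.24890979]), 'eef_rot': array([-0.7017726 , -0.08627262,  0.70203018, -0.0850052 ]), 'contact_force': array([-0.15389452, -0.76538876,  1.29483414]), 'moment': array([-0.00894294,  0.00335485, -0.00412417]), 'opening': 0.9989838091009479}
scene 43.43179512036036 323.9009841157257 240.17899356855816 [[-0.5499335354786202, 0.8352023895709274, -0.0031741157820805318, 0.25602892719096393], [-0.4885760990867441, -0.3186127724008837, 0.8122679955927123, 0.15879806384063988], [0.6773968570617708, 0.44824420767929124, 0.5832757738195539, -2.1125370247150057], [0.0, 0.0, 0.0, 1.0]] dict_keys(['color', 'fov_y', 'cx', 'cy', 'extrinsics'])
top 55.79448512669741 318.7291085437778 243.13572960058934 [[0.024843150811520928, -0.9996244999465891, 0.01156187546583283, 0.01223532973986638], [0.9910988594233648, 0.026141077494539935, 0.13053618240598885, -0.5288180506830361], [-0.13078940594505792, 0.008216031521109671, 0.9913761284792886, -1.05247671230919], [0.0, 0.0, 0.0, 1.0]] dict_keys(['color', 'fov_y', 'cx', 'cy', 'extrinsics'])
```

View pics/top0.png

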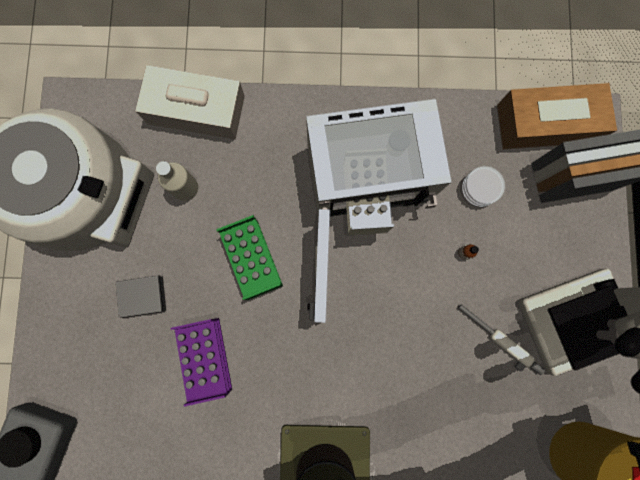

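View pics/scene0.png

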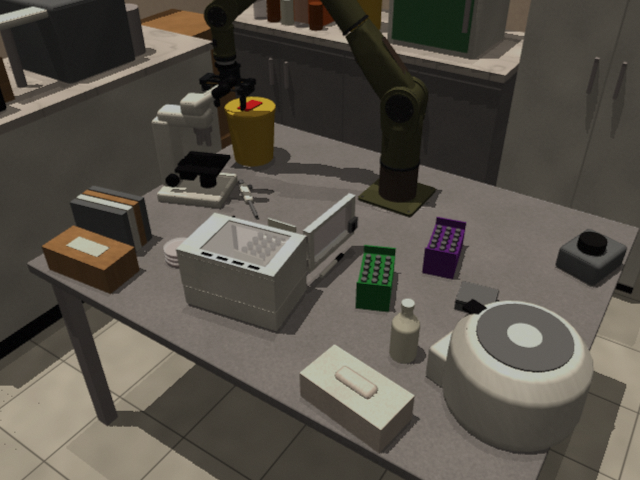

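The top view shows the incubator at about (380,150) with its mouth facing the robot. The door is open at (321,265) and the white rack protrudes at (369,215). The scene view agrees. Next I'll enlarge for corner measurements.

```bash
cat > h.py <<'E'
import numpy as np, cv2
from plant import r
def cam(n):
    d=r.snapshot(n); f=240/np.tan(np.radians(d["fov_y"]/2)); return d,f
def ray(d,f,u,v,z):
    E=d["extrinsics"];R=E[:3,:3];c=-R.T@E[:3,3]
    w=R.T@np.array([(u-d["cx"])/f,-(v-d["cy"])/f,-1]); return c+w*(z-c[2])/w[2]
def proj(d,f,p):
    E=d["extrinsics"];q=E[:3,:3]@np.array(p)+E[:3,3]; return np.array([d["cx"]-f*q[0]/q[2],d["cy"]+f*q[1]/q[2]])
def crop(d,name,x0,x1,y0,y1,s):
    im=cv2.resize(d["color"][y0:y1,x0:x1,::-1],None,fx=s,fy=s,interpolation=cv2.INTER_CUBIC)
    for x in range((x0+19)//20*20,x1,20): cv2.line(im,(int((x-x0+.5)*s),0),(int((x-x0+.5)*s),6),(0,0,255),1); cv2.putText(im,str(x),(int((x-x0)*s)-8,18),0,.4,(0,0,255),1)
    for y in range((y0+19)//20*20,y1,20): cv2.line(im,(0,int((y-y0+.5)*s)),(6,int((y-y0+.5)*s)),(0,0,255),1); cv2.putText(im,str(y),(8,int((y-y0)*s)+5),0,.4,(0,0,255),1)
    cv2.imwrite(f"pics/{name}.png",im)
E
python3 - <<'E'
from h import *
d,f=cam("top"); crop(d,"c1",295,455,90,240,4)
d,f=cam("top"); crop(d,"c2",295,445,190,335,4)
E
```

```text
(no output)
```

View pics/c1.png

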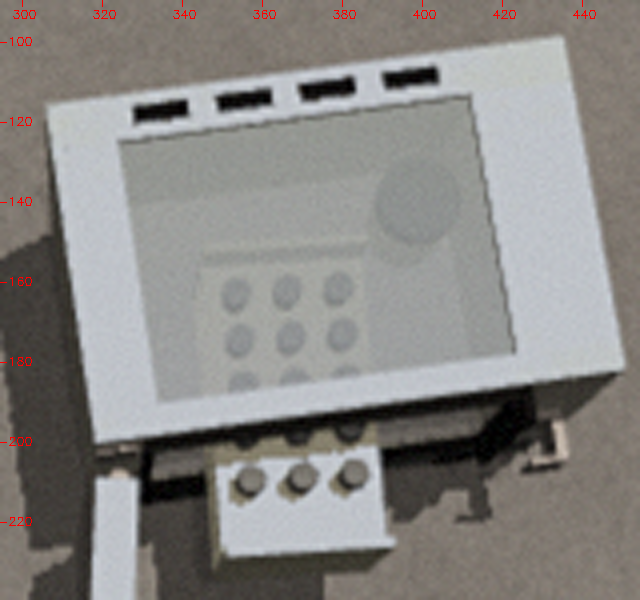

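View pics/c2.png

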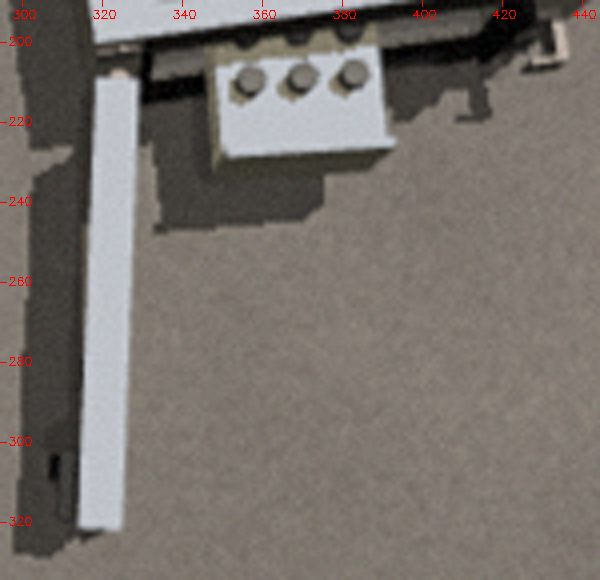

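Crops: incubator top corners are at about (306.8,116), (436.3,99.3), (451.3,182) and (319.3,201). The rack end plate's outer top edge runs from (350,229) to (394,225.5). The door top's free end is at (314.8,322) to (325.5,322), and its hinge end at (319,209) to (329,209). The strike bracket is near (431,201).

```bash
cat > geo.py <<'E'
from h import *
from scipy.optimize import least_squares
d,f=cam("top")
P=lambda c,o,z:ray(d,f,(c[0]+.5)/4-.5+o[0],(c[1]+.5)/4-.5+o[1],z)
inc=[P(c,(295,90),.192) for c in[(47,104),(565,37),(625,368),(97,444)]]
mod=np.array([[.185,.14],[.185,-.14],[0,-.14],[0,.14]])
def T(p,m): c,s=np.cos(p[2]),np.sin(p[2]); return p[:2]+np.atleast_2d(m)@np.array([[c,s],[-s,c]])
fit=least_squares(lambda p:(T(p,mod)-np.array(inc)[:,:2]).ravel(),[.7,0,0]); I=fit.x
def toI(w): c,s=np.cos(I[2]),np.sin(I[2]); return (np.asarray(w)[...,:2]-I[:2])@np.array([[c,-s],[s,c]])
E
python3 - <<'E'
from geo import *
np.set_printoptions(precision=4,suppress=True)
print("inc",I,"deg",np.degrees(I[2]),"res",fit.fun*1e3)
L=P((220,557),(295,90),.165);R=P((396,542),(295,90),.165)
print("rack edge",L,R,np.linalg.norm(L-R),toI(L),toI(R),"yaw rel deg",np.degrees(np.arctan2(*(toI(R)-toI(L))[::-1]))+90)
D=[P(c,(295,190),.190) for c in[(97,75),(137,75),(122,529),(79,529)]]
for x in D: print("door",x,toI(x))
h=T(I,[-.018,.12])[0]; print("hinge",h)
a,b=toI(D[3])-toI(D[0]),toI(D[2])-toI(D[1])
for v in(a,b): print("door ang",np.arctan2(-v[0],-v[1]), np.linalg.norm(v))
sp=P((552,460),(295,90),.115);print("strike outer",sp,toI(sp))
pot=P((418,200),(295,90),.135);print("pot",toI(pot))
E
```

```text
inc [ 0.6206 -0.1088  0.1679] deg 9.617507576103325 res [-0.5487  0.0493  0.3593  0.3718 -0.6026 -0.7033  0.792   0.2821]
rack edge [ 0.5433 -0.0378  0.165 ] [ 0.5539 -0.1311  0.165 ] 0.09392590198667079 [-0.0644  0.0829] [-0.0696 -0.0109] yaw rel deg -3.1606040177466213
door [0.5805 0.0286 0.19  ] [-0.0166  0.1421]
door [0.5811 0.0078 0.19  ] [-0.0195  0.1216]
door [0.3489 0.0103 0.19  ] [-0.2481  0.1628]
door [0.3483 0.0318 0.19  ] [-0.245   0.1841]
hinge [0.5828 0.0065]
door ang 1.7527389392701527 0.23219245719761755
door ang 1.7491479124385627 0.23222222701756753
strike outer [ 0.6119 -0.2277  0.115 ] [-0.0285 -0.1158]
pot [ 0.1253 -0.0612]
```

```bash
cat >> geo.py <<'E'
from scipy.spatial.transform import Rotation as Ro
np.set_printoptions(precision=4,suppress=True)
def W(x,y,z): return np.append(T(I,[x,y])[0],z)
def tool(): s=r.get_state(); return s,s["tool_pos"],Ro.from_quat(s["eef_rot"])
# desired: tool x down, z along -+x_I
def want(sgn=1):
    c,s=np.cos(I[2]),np.sin(I[2]); X=np.array([0,0,-1.]); Z=sgn*np.array([c,s,0]); return Ro.from_matrix(np.c_[X,np.cross(Z,X),Z])
E
python3 - <<'E'
from geo import *
s,p,R=tool(); print(p,R.as_matrix())
for g in(1,-1): print(g,np.degrees((R.inv()*want(g)).as_rotvec()))
Rt=min((want(g) for g in(1,-1)),key=lambda q:(R.inv()*q).magnitude())
q=p
for w in([.22,-.40,.33],W(-.13,.034,.27),W(-.13,.034,.146),W(-.085,.034,.146)):
    print(w,"cm in final tool axes",Rt.inv().apply(w-q)*100); q=w
for n,u,v in(("green1",220,228),("green2",283,285),("micro",530,370),("micro2",525,300),("dropper",470,251)): print(n,ray(d,f,u,v,.09))
E
```

```text
[ 0.1502 -0.6065  0.2494] [[-0.0002  0.2404 -0.9707]
 [ 0.0006 -0.9707 -0.2404]
 [-1.     -0.0006  0.    ]]
1 [-175.7049   -0.0526    0.0055]
-1 [4.2951 0.0036 0.0343]
[0.22, -0.4, 0.33] cm in final tool axes [ -8.0557 -19.1928 -10.3308]
[ 0.4868 -0.097   0.27  ] cm in final tool axes [  6.     -25.4205 -31.3652]
[ 0.4868 -0.097   0.146 ] cm in final tool axes [12.4  0.  -0. ]
[ 0.5311 -0.0894  0.146 ] cm in final tool axes [ 0.   0.  -4.5]
green1 [0.5499 0.252  0.09  ]
green2 [0.4241 0.1041 0.09  ]
micro [ 0.2512 -0.4466  0.09  ]
micro2 [ 0.4043 -0.4408  0.09  ]
dropper [ 0.512  -0.3188  0.09  ]
```

drive_tool:
  deltas:
    - [[4.3, 0, 0], [-1.6, -3.6, 0], 4]
    - [[0, 0, 0], [-1.6, -3.7, -1], 4]
    - [[0, 0, 0], [-1.6, -3.7, -1], 4]
    - [[0, 0, 0], [-1.6, -3.7, -1], 4]
    - [[0, 0, 0], [-1.6, -3.7, -1], 4]
    - [[0, 0, 0], [0, -0.8, -1], 4]
  force: 20

```text
clock: 0.8
tool_pos: [0.1644, -0.4049, 0.332]
eef_rot: [-0.704, -0.06, 0.705, -0.06]
contact_force: [0.7, -0.5, -0.7]
opening: 0.574
```

drive_tool:
  deltas:
    - [[0, 0, 0], [0, -2.3, -3.3], 4]
    - [[0, 0, 0], [0, -2.3, -3.3], 4]
    - [[0, 0, 0], [0, -2.3, -3.3], 4]
    - [[0, 0, 0], [0, -2.3, -3.3], 4]
    - [[0, 0, 0], [0, -2.3, -3.3], 4]
    - [[0, 0, 0], [0.9, -2.3, -3.3], 4]
    - [[0, 0, 0], [0.9, -2.3, -3.3], 4]
    - [[0, 0, 0], [0.9, -2.3, -3.3], 4]
    - [[0, 0, 0], [0.9, -2.3, -3.3], 4]
    - [[0, 0, 0], [0.9, -2.3, -3.3], 4]
    - [[0, 0, 0], [0.9, -2.3, -3.3], 4]
    - [[0, 0, 0], [0, 0, 0], 4]

```text
clock: 1.8
tool_pos: [0.486, -0.0913, 0.2748]
eef_rot: [0.706, 0.065, -0.703, 0.062]
contact_force: [0.3, -0.7, -0.2]
opening: 0.454
```

```bash
cat >> geo.py <<'E'
def rep(*ws):
    s,p,R=tool(); c,sn=np.cos(I[2]),np.sin(I[2]); F=s["contact_force"]
    print("t %.2f"%s["clock"],"I-frame",toI(p),"z %.4f"%p[2],"rot err deg",np.degrees((R.inv()*want(-1)).as_rotvec()),"F_I",c*F[0]+sn*F[1],-sn*F[0]+c*F[1],F[2],"op",s["opening"])
    for w in ws: print("to go cm",want(-1).inv().apply(w-p)*100)
E
python3 -c "
from geo import *
rep(W(-.13,.034,.146),W(-.085,.034,.146))
crop(d,'c3',295,455,130,280,4)"
```

```text
t 1.85 I-frame [-0.1333  0.0365] z 0.2750 rot err deg [ 0.4713 -0.0872  0.1338] F_I -0.7450177204522018 -0.4060216256560911 0.1630548880483134 op 0.4505214793468503
to go cm [12.9032  0.2543 -0.3344]
to go cm [12.9032  0.2543 -4.8344]
```

drive_tool:
  deltas:
    - [[0, 0, 0], [3, 0.3, 0], 4]
    - [[0, 0, 0], [3, 0, 0], 4]
    - [[0, 0, 0], [3, 0, 0], 4]
    - [[0, 0, 0], [2.5, 0, 0], 4]
    - [[0, 0, 0], [1.4, 0, -1], 4]
    - [[0, 0, 0], [0, 0, -1], 4]
    - [[0, 0, 0], [0, 0, -1], 4]
    - [[0, 0, 0], [0, 0, 0], 4]

```text
clock: 2.52
tool_pos: [0.5121, -0.0983, 0.1468]
eef_rot: [0.705, 0.059, -0.704, 0.059]
contact_force: [0.4, -0.3, 0.3]
opening: 0.455
```

```bash
python3 -c "
from geo import *
rep(W(-.016,.034,.146))
crop(d,'c3',295,455,130,280,4)"
```

```text
t 2.57 I-frame [-0.1066  0.0285] z 0.1469 rot err deg [-0.0756 -0.0346 -0.0385] F_I -1.2978861305668385 0.03384156179710207 -0.5094159197710135 op 0.4549499571605838
to go cm [ 0.09   -0.5525 -9.0565]
```

View pics/c3.png

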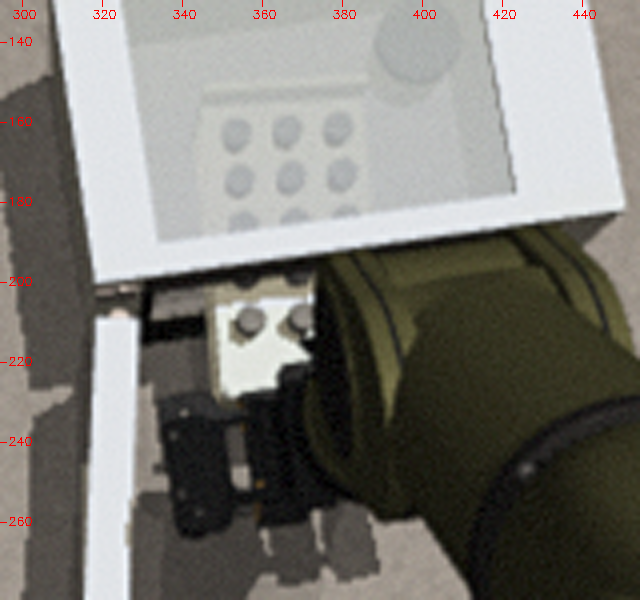

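The picture shows the gripper just in front of the rack's end plate. It is clear of the door, and nothing has been touched. I'll approach slowly.

drive_tool:
  deltas:
    - [[0, 0, 0], [0, -0.5, -0.6], 4]
    - [[0, 0, 0], [0, 0, -0.5], 4]
    - [[0, 0, 0], [0, 0, -0.5], 4]
    - [[0, 0, 0], [0, 0, -0.4], 4]
    - [[0, 0, 0], [0, 0, -0.4], 4]
    - [[0, 0, 0], [0, 0, -0.4], 4]
    - [[0, 0, 0], [0, 0, -0.4], 4]
    - [[0, 0, 0], [0, 0, -0.4], 4]

```text
clock: 3.23
tool_pos: [0.5446, -0.0871, 0.1466]
eef_rot: [-0.704, -0.059, 0.705, -0.059]
contact_force: [-2.7, -1.8, 2.3]
opening: 0.451
```

```bash
python3 -c "
from geo import *
rep(W(-.016,.034,.146))"
```

```text
t 3.28 I-frame [-0.0699  0.0343] z 0.1466 rot err deg [-0.0228 -0.011  -0.0151] F_I 0.3584344350766264 -0.5378064533558404 -1.109974051348801 op 0.45429422479223147
to go cm [ 0.0645  0.0277 -5.3861]
```

drive_tool:
  deltas:
    - [[0, 0, 0], [0, 0, -0.4], 4]
    - [[0, 0, 0], [0, 0, -0.4], 4]
    - [[0, 0, 0], [0, 0, -0.4], 4]
    - [[0, 0, 0], [0, 0, -0.4], 4]
    - [[0, 0, 0], [0, 0, -0.4], 4]
    - [[0, 0, 0], [0, 0, -0.4], 4]
    - [[0, 0, 0], [0, 0, -0.4], 4]
    - [[0, 0, 0], [0, 0, -0.4], 4]

```text
clock: 3.95
tool_pos: [0.5771, -0.0809, 0.1466]
eef_rot: [-0.705, -0.059, 0.705, -0.059]
contact_force: [-1.0, -0.2, -0.4]
opening: 0.454
```

drive_tool:
  deltas:
    - [[0, 0, 0], [0, 0, -0.3], 4]
    - [[0, 0, 0], [0, 0, -0.3], 4]
    - [[0, 0, 0], [0, 0, -0.2], 4]

```text
clock: 4.2
tool_pos: [0.5851, -0.0797, 0.1467]
eef_rot: [0.705, 0.059, -0.705, 0.059]
contact_force: [-2.0, -0.1, -1.0]
opening: 0.454
```

```bash
python3 -c "
from geo import *
rep(W(-.016,.034,.146))"
```

```text
t 4.25 I-frame [-0.0298  0.0347] z 0.1467 rot err deg [ 0.0101 -0.0478  0.0035] F_I -0.413143448594781 0.11964649716625869 -0.7599073112469376 op 0.45220113995734385
to go cm [ 0.0716  0.066  -1.377 ]
```

drive_tool:
  deltas:
    - [[0, 0, 0], [0, 0, -0.2], 4]
    - [[0, 0, 0], [0, 0, -0.2], 4]
    - [[0, 0, 0], [0, 0, -0.2], 4]
    - [[0, 0, 0], [0, 0, -0.2], 4]

```text
clock: 4.58
tool_pos: [0.5927, -0.0785, 0.1467]
eef_rot: [-0.705, -0.059, 0.705, -0.059]
contact_force: [-1.7, -1.2, 0.4]
opening: 0.454
```

drive_tool:
  deltas:
    - [[0, 0, 0], [0, 0, -0.1], 4]
    - [[0, 0, 0], [0, 0, -0.1], 4]

```text
clock: 4.75
tool_pos: [0.5946, -0.0782, 0.1468]
eef_rot: [-0.705, -0.059, 0.705, -0.059]
contact_force: [-2.1, 0.2, 2.3]
opening: 0.452
```

```bash
python3 -c "
from geo import *
rep(W(-.016,.034,.146))"
```

```text
t 4.80 I-frame [-0.0204  0.0345] z 0.1468 rot err deg [-0.0048 -0.0069 -0.0073] F_I -2.551599492533647 0.5229689697076868 0.26794788397600666 op 0.4556563385272475
to go cm [ 0.0764  0.048  -0.437 ]
```

drive_tool:
  deltas:
    - [[0, 0, 0], [0, 0, -0.1], 4]
    - [[0, 0, 0], [0, 0, -0.1], 4]

```text
clock: 4.97
tool_pos: [0.5964, -0.0779, 0.1467]
eef_rot: [-0.704, -0.059, 0.705, -0.059]
contact_force: [-2.3, -1.0, 0.7]
opening: 0.452
```

drive_tool:
  deltas:
    - [[0, 0, 0], [0, 0, -0.1], 4]

```text
clock: 5.05
tool_pos: [0.5975, -0.0777, 0.1467]
eef_rot: [-0.705, -0.059, 0.705, -0.059]
contact_force: [-1.7, -0.5, 1.4]
opening: 0.45
```

drive_tool:
  deltas:
    - [[0, 0, 0], [0, 0, -0.1], 4]

```text
clock: 5.13
tool_pos: [0.5982, -0.0776, 0.1467]
eef_rot: [-0.704, -0.059, 0.705, -0.059]
contact_force: [-4.6, -0.5, 4.5]
opening: 0.456
```

```bash
python3 -c "
from geo import *
rep(W(-.016,.034,.146))
crop(d,'c4',295,455,100,250,4)"
```

```text
t 5.18 I-frame [-0.017   0.0344] z 0.1467 rot err deg [-0.0122  0.0694 -0.0091] F_I -3.4537781306775646 -0.3627408473804583 2.9794552818131517 op 0.45455607475922954
to go cm [ 0.0714  0.0441 -0.098 ]
```

drive_tool:
  deltas:
    - [[0, 0, 0], [0, 0, -0.1], 4]

```text
clock: 5.27
tool_pos: [0.5982, -0.0776, 0.1467]
eef_rot: [-0.704, -0.059, 0.706, -0.059]
contact_force: [-7.6, -1.2, 4.9]
opening: 0.457
```

drive_tool:
  deltas:
    - [[0, 0, 0], [0, 0, -0.05], 4]
    - [[0, 0, 0], [0, 0, 0], 4]

```text
clock: 5.43
tool_pos: [0.5981, -0.0776, 0.1466]
eef_rot: [-0.703, -0.059, 0.706, -0.059]
contact_force: [-6.0, -0.4, 5.6]
opening: 0.456
```

```bash
python3 -c "
from geo import *
rep(W(-.016,.034,.146))
crop(d,'c4',295,455,100,250,4)"
```

```text
t 5.48 I-frame [-0.017   0.0344] z 0.1466 rot err deg [-0.0191  0.2265 -0.0065] F_I -5.572198568040511 0.8517610441633285 4.824335010393426 op 0.449947960951568
to go cm [ 0.0632  0.0418 -0.0966]
```

View pics/c4.png

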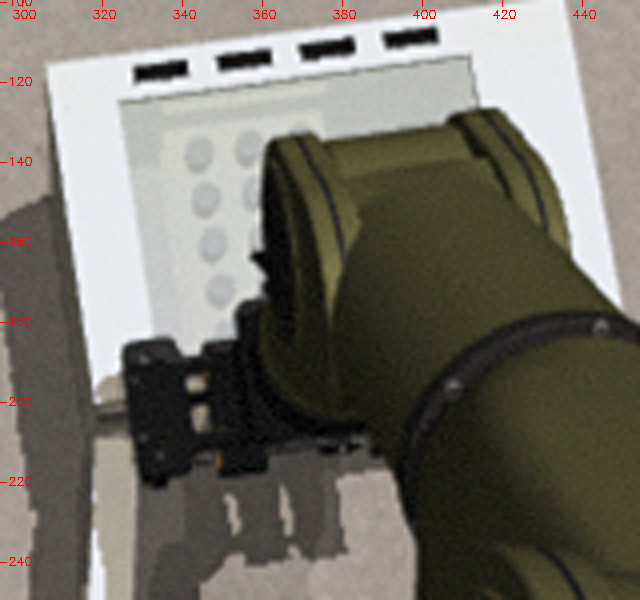

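The rack now shows well inside, with its tube columns parallel to the incubator's sides. The stop was felt at about 6 N. I'll back off and inspect.

drive_tool:
  deltas:
    - [[0, 0, 0], [0, 0, 0.3], 4]
    - [[0, 0, 0], [0, 0, 1], 4]
    - [[0, 0, 0], [0, 0, 3], 4]
    - [[0, 0, 0], [0, 0, 3.5], 4]
    - [[0, 0, 0], [-3.5, 0, 2], 4]
    - [[0, 0, 0], [-4, 0, 0], 3]
    - [[0, 0, 0], [-4, 0, 0], 2]
    - [[0, 0, 0], [-2, 0, 3], 1]
    - [[0, 0, 0], [0, 0, 3.5], 0]
    - [[0, 0, 0], [0, 0, 0], 0]

```text
clock: 6.32
tool_pos: [0.4334, -0.1058, 0.2826]
eef_rot: [-0.703, -0.058, 0.706, -0.059]
contact_force: [-1.3, -0.3, -0.3]
opening: 0.098
```

```bash
python3 -c "
from geo import *
rep()
crop(d,'c5',295,455,100,250,4)"
```

```text
t 6.37 I-frame [-0.1805  0.0341] z 0.2824 rot err deg [-0.1005 -0.0026 -0.0738] F_I 1.1001006483020654 -0.258821649225943 -0.4183380766472828 op 0.05211016690397836
```

View pics/c5.png

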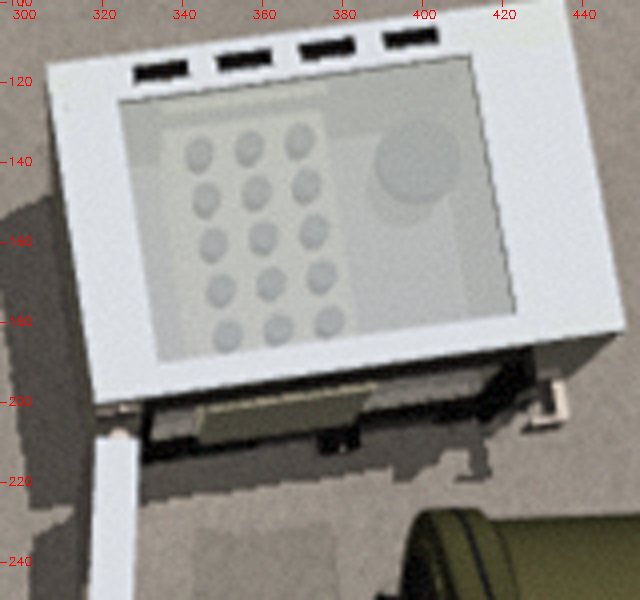

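The rack is in and the pot has not moved, at (403,140). The plate's top edge runs from crop (197,408) to (372,386), and the rack's back top edge from (163,112) to (325,93).

Run:
```python
from geo import *
o=(295,100)
for n,c,z in(("L",(197,408),.165),("R",(372,386),.165),("bl",(163,112),.165),("br",(325,94),.165),("Lb",(203,445),.09)): print(n,toI(P(c,o,z)))
for n,a,b in(("tubes",(228,336),(330,321)),("tubesback",(200,154),(300,141)),("col",(228,336),(200,154)),("col2",(330,321),(300,141))):
    v=toI(P(b,o,.16))-toI(P(a,o,.16)); print(n,np.degrees(np.arctan2(v[1],v[0])))
for x in(-.007,0.165): print(proj(d,f,W(x,.079,.165)),proj(d,f,W(x,-.011,.165)))
# door plan: path for TCP (closed fingers, tool aligned with I): contact box corners 17.5(y) x 9(x)
h=np.array([-.018,.12])
p=toI(tool()[1])
for th,rho in((1.75,.17),(1.6,.17),(1.45,.175),(1.3,.18),(1.15,.185),(1.0,.19),(.85,.195),(.7,.2),(.55,.205),(.4,.21),(.3,.212),(.2,.212),(.12,.212),(.04,.212)):
    u=np.array([-np.sin(th),-np.cos(th)]); n=np.array([-np.cos(th),np.sin(th)])  # along door, outward
    off=.009*abs(n[0])+.0175*abs(n[1])
    t=h+rho*u+(.012+off)*n; print(th,"I",t,"step cm tool y,z",-(t-p)[::-1]*100); p=t
```

```text
L [-0.0044  0.0861]
R [-0.0056 -0.0085]
bl [0.1612 0.0798]
br [ 0.1591 -0.0095]
Lb [-0.0103  0.0785]
tubes -89.45725611207742
tubesback -90.2612382833496
col -0.18987232179113014
col2 0.09516306659434531
[347.3516 202.3497] [388.8846 196.5848]
[335.4885 125.9198] [376.1353 120.49  ]
1.75 I [-0.1798  0.1806] step cm tool y,z [-14.6425   0.1799]
1.6 I [-0.1871  0.1547] step cm tool y,z [2.5926 0.7275]
1.45 I [-0.1954  0.1291] step cm tool y,z [2.5559 0.8336]
1.3 I [-0.1998  0.102 ] step cm tool y,z [2.7167 0.441 ]
1.15 I [-0.1998  0.0733] step cm tool y,z [ 2.8662 -0.0015]
1.0 I [-0.1949  0.0439] step cm tool y,z [ 2.9395 -0.4843]
0.85 I [-0.185   0.0147] step cm tool y,z [ 2.9265 -0.993 ]
0.7 I [-0.1699 -0.0135] step cm tool y,z [ 2.8199 -1.5108]
0.55 I [-0.1497 -0.0397] step cm tool y,z [ 2.6163 -2.0189]
0.4 I [-0.1247 -0.0629] step cm tool y,z [ 2.3164 -2.4978]
0.3 I [-0.1053 -0.0749] step cm tool y,z [ 1.2048 -1.9474]
0.2 I [-0.0839 -0.0829] step cm tool y,z [ 0.8031 -2.1338]
0.12 I [-0.0662 -0.0877] step cm tool y,z [ 0.4771 -1.7687]
0.04 I [-0.0482 -0.091 ] step cm tool y,z [ 0.3245 -1.8091]
```

drive_tool:
  deltas:
    - [[0, 0, 0], [0, -4, 0], 0]
    - [[0, 0, 0], [0, -4, 0], 0]
    - [[0, 0, 0], [0, -4, 0], 0]
    - [[0, 0, 0], [0, -4, 0], 0]
    - [[0, 0, 0], [1, -2.5, 0], 0]
    - [[0, 0, 0], [3, 0, 0], 0]
    - [[0, 0, 0], [3, 0, 0], 0]
    - [[0, 0, 0], [3, 0, 0], 0]
    - [[0, 0, 0], [2.5, 0, 0], 0]
    - [[0, 0, 0], [0, 0, 0], 0]

```text
clock: 7.25
tool_pos: [0.4081, 0.0791, 0.153]
eef_rot: [-0.703, -0.06, 0.706, -0.06]
contact_force: [0.5, -0.7, -0.3]
opening: -0.001
```

```bash
python3 -c "
from geo import *
rep(W(-.18,.185,.155),W(-.18,.1806,.155))"
```

```text
t 7.30 I-frame [-0.1776  0.2205] z 0.1549 rot err deg [0.0943 0.1694 0.0043] F_I -0.8706502463783177 0.3759502763347959 0.42319500707042423 op 0.0035895610845189407
to go cm [-0.0142  3.5504  0.2353]
to go cm [-0.0142  3.9904  0.2353]
```

drive_tool:
  deltas:
    - [[0, 0, 0], [0, 1.5, 0.2], 0]
    - [[0, 0, 0], [0, 1, 0], 0]
    - [[0, 0, 0], [0, 0.6, 0], 0]
    - [[0, 0, 0], [0, 0.4, 0], 0]
    - [[0, 0, 0], [0, 0.4, 0], 0]
    - [[0, 0, 0], [0, 0.4, 0.1], 0]
    - [[0, 0, 0], [0, 0.5, 0.1], 0]
    - [[0, 0, 0], [0, 0.6, 0.2], 0]
    - [[0, 0, 0], [0, 0.7, 0.2], 0]

```text
clock: 8.05
tool_pos: [0.4108, 0.0163, 0.1568]
eef_rot: [0.705, 0.06, -0.704, 0.059]
contact_force: [0.7, 0.3, 0.4]
opening: 0.007
```

drive_tool:
  deltas:
    - [[0, 0, 0], [0, 0.8, 0.3], 0]
    - [[0, 0, 0], [0, 0.8, 0.3], 0]
    - [[0, 0, 0], [0, 0.8, 0.2], 0]
    - [[0, 0, 0], [0, 0.8, 0.1], 0]
    - [[0, 0, 0], [0, 0.8, 0.1], 0]

```text
clock: 8.47
tool_pos: [0.4074, -0.0257, 0.1567]
eef_rot: [-0.705, -0.059, 0.705, -0.059]
contact_force: [-0.1, 0.4, 0.4]
opening: 0.008
```

```bash
python3 -c "
from geo import *
rep(W(-.1998,.102,.155))"
```

```text
t 8.52 I-frame [-0.1968  0.1158] z 0.1567 rot err deg [-0.1792  0.0512 -0.0853] F_I 0.9323319924260646 -1.1887701878385413 0.17249066017978892 op 0.004264704325894968
to go cm [0.165  1.3828 0.3032]
```

drive_tool:
  deltas:
    - [[0, 0, 0], [0, 0.9, 0.2], 0]
    - [[0, 0, 0], [0, 0.9, 0.1], 0]
    - [[0, 0, 0], [0, 0.9, 0], 0]
    - [[0, 0, 0], [0, 0.9, 0], 0]
    - [[0, 0, 0], [0, 0.9, 0], 0]
    - [[0, 0, 0], [0, 0.9, -0.1], 0]
    - [[0, 0, 0], [0, 0.9, -0.2], 0]
    - [[0, 0, 0], [0, 0.9, -0.2], 0]

```text
clock: 9.18
tool_pos: [0.4216, -0.0961, 0.1567]
eef_rot: [-0.705, -0.059, 0.705, -0.059]
contact_force: [-0.2, -0.1, 0.8]
opening: 0.001
```

```bash
python3 -c "
from geo import *
rep(W(-.1949,.0439,.155),W(-.185,.0147,.155))
crop(d,'c6',295,455,100,340,2.5)"
```

```text
t 9.23 I-frame [-0.1936  0.0437] z 0.1567 rot err deg [-0.1629 -0.0427 -0.0863] F_I 0.5665003138575877 -1.3591663136117962 -0.8806695931100801 op 0.006598369973261252
to go cm [ 0.1706 -0.023   0.1347]
to go cm [ 0.1706  2.897  -0.8553]
```

View pics/c6.png

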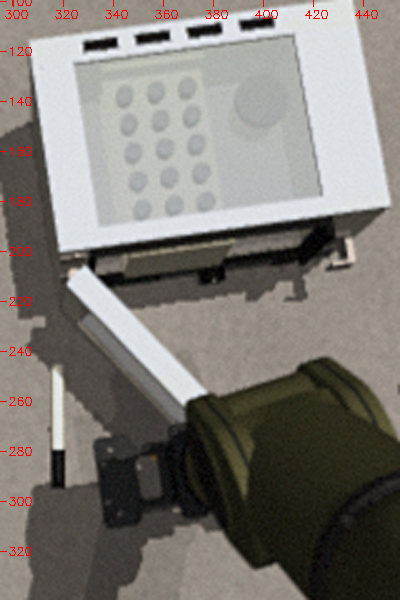

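The door is following the fingers, at about 1 rad, and the marker at (318,270) is untouched. I'll continue the swing.

drive_tool:
  deltas:
    - [[0, 0, 0], [0, 1, -0.3], 0]
    - [[0, 0, 0], [0, 1, -0.3], 0]
    - [[0, 0, 0], [0, 0.9, -0.3], 0]
    - [[0, 0, 0], [0, 1, -0.5], 0]
    - [[0, 0, 0], [0, 0.9, -0.5], 0]
    - [[0, 0, 0], [0, 0.9, -0.5], 0]
    - [[0, 0, 0], [0, 0.9, -0.6], 0]
    - [[0, 0, 0], [0, 0.9, -0.7], 0]
    - [[0, 0, 0], [0, 0.8, -0.7], 0]

```text
clock: 9.98
tool_pos: [0.4792, -0.1707, 0.1567]
eef_rot: [-0.705, -0.059, 0.705, -0.059]
contact_force: [-0.0, 0.6, -0.7]
opening: 0.006
```

drive_tool:
  deltas:
    - [[0, 0, 0], [0, 0.6, -0.6], 0]
    - [[0, 0, 0], [0, 0.6, -0.6], 0]
    - [[0, 0, 0], [0, 0.6, -0.6], 0]
    - [[0, 0, 0], [0, 0.5, -0.7], 0]
    - [[0, 0, 0], [0, 0.4, -0.6], 0]
    - [[0, 0, 0], [0, 0.4, -0.6], 0]
    - [[0, 0, 0], [0, 0.4, -0.7], 0]

```text
clock: 10.57
tool_pos: [0.5283, -0.1972, 0.1567]
eef_rot: [-0.704, -0.059, 0.705, -0.059]
contact_force: [-0.5, 0.2, 1.0]
opening: 0.002
```

```bash
python3 -c "
from geo import *
rep(W(-.1053,-.0749,.155),W(-.0839,-.0829,.155),W(-.0662,-.0877,.155))"
```

```text
t 10.62 I-frame [-0.1039 -0.0726] z 0.1568 rot err deg [-0.0168 -0.1282 -0.0442] F_I 1.5949465788962869 -1.6746360026499374 -0.026661500102425184 op 0.005568169809543405
to go cm [0.1812 0.2329 0.1405]
to go cm [ 0.1812  1.0329 -1.9995]
to go cm [ 0.1812  1.5129 -3.7695]
```

drive_tool:
  deltas:
    - [[0, 0, 0], [0, 0.3, -0.5], 0]
    - [[0, 0, 0], [0, 0.3, -0.5], 0]
    - [[0, 0, 0], [0, 0.2, -0.5], 0]
    - [[0, 0, 0], [0, 0.2, -0.5], 0]
    - [[0, 0, 0], [0, 0.2, -0.4], 0]
    - [[0, 0, 0], [0, 0.2, -0.4], 0]
    - [[0, 0, 0], [0, 0.1, -0.4], 0]

```text
clock: 11.2
tool_pos: [0.5624, -0.2067, 0.1567]
eef_rot: [-0.705, -0.059, 0.705, -0.059]
contact_force: [-0.7, -1.0, -0.2]
opening: 0.004
```

drive_tool:
  deltas:
    - [[0, 0, 0], [0, 0.1, -0.3], 0]
    - [[0, 0, 0], [0, 0.1, -0.3], 0]
    - [[0, 0, 0], [0, 0.1, -0.3], 0]

```text
clock: 11.45
tool_pos: [0.5716, -0.2078, 0.1567]
eef_rot: [-0.705, -0.059, 0.705, -0.059]
contact_force: [-0.0, 0.7, 0.4]
opening: 0.004
```

```bash
python3 -c "
from geo import *
rep(W(-.0482,-.091,.155),W(-.039,-.092,.155))"
```

```text
t 11.50 I-frame [-0.0642 -0.0897] z 0.1568 rot err deg [-0.0031 -0.0534 -0.0118] F_I 1.0981767429471239 0.20410069912723494 0.24549419652948568 op 0.004421172727739553
to go cm [ 0.1759  0.1326 -1.5955]
to go cm [ 0.1759  0.2326 -2.5155]
```

drive_tool:
  deltas:
    - [[0, 0, 0], [0, 0, -0.2], 0]
    - [[0, 0, 0], [0, 0, -0.2], 0]
    - [[0, 0, 0], [0, 0, -0.2], 0]

```text
clock: 11.75
tool_pos: [0.5773, -0.2069, 0.1567]
eef_rot: [-0.705, -0.059, 0.705, -0.059]
contact_force: [-0.6, -0.3, -0.8]
opening: 0.008
```

drive_tool:
  deltas:
    - [[0, 0, 0], [0, 0, -0.2], 0]
    - [[0, 0, 0], [0, 0, -0.2], 0]

```text
clock: 11.92
tool_pos: [0.5814, -0.2062, 0.1567]
eef_rot: [-0.705, -0.059, 0.705, -0.059]
contact_force: [-0.2, 0.6, -0.5]
opening: 0.004
```

drive_tool:
  deltas:
    - [[0, 0, 0], [0, 0, -0.2], 0]
    - [[0, 0, 0], [0, 0, -0.1], 0]

```text
clock: 12.08
tool_pos: [0.5839, -0.206, 0.1567]
eef_rot: [-0.704, -0.059, 0.705, -0.059]
contact_force: [-2.1, -2.1, 0.9]
opening: 0.006
```

```bash
python3 -c "
from geo import *
rep(W(-.039,-.092,.155))"
```

```text
t 12.13 I-frame [-0.0523 -0.0898] z 0.1567 rot err deg [-0.0205  0.0491 -0.0238] F_I -1.181755393255877 -0.7000681546898542 1.2981079553600454 op 0.0062956138039914865
to go cm [ 0.1696  0.2231 -1.3332]
```

drive_tool:
  deltas:
    - [[0, 0, 0], [0, 0, -0.1], 0]
    - [[0, 0, 0], [0, 0, -0.1], 0]

```text
clock: 12.3
tool_pos: [0.5857, -0.2059, 0.1567]
eef_rot: [-0.704, -0.059, 0.705, -0.059]
contact_force: [-2.7, -0.7, 1.7]
opening: 0.007
```

drive_tool:
  deltas:
    - [[0, 0, 0], [0, 0, -0.1], 0]
    - [[0, 0, 0], [0, 0, -0.1], 0]

```text
clock: 12.47
tool_pos: [0.5876, -0.2057, 0.1567]
eef_rot: [-0.704, -0.059, 0.705, -0.059]
contact_force: [-3.5, -3.1, 2.3]
opening: 0.007
```

drive_tool:
  deltas:
    - [[0, 0, 0], [0, 0, -0.1], 0]

```text
clock: 12.55
tool_pos: [0.5885, -0.2056, 0.1567]
eef_rot: [-0.704, -0.059, 0.705, -0.059]
contact_force: [-3.3, -2.2, 2.4]
opening: 0.005
```

drive_tool:
  deltas:
    - [[0, 0, 0], [0, 0, -0.1], 0]

```text
clock: 12.63
tool_pos: [0.5894, -0.2056, 0.1566]
eef_rot: [-0.704, -0.059, 0.705, -0.059]
contact_force: [-4.6, -2.5, 2.8]
opening: 0.005
```

drive_tool:
  deltas:
    - [[0, 0, 0], [0, 0, -0.1], 0]

```text
clock: 12.72
tool_pos: [0.5901, -0.2055, 0.1566]
eef_rot: [-0.704, -0.059, 0.705, -0.059]
contact_force: [-5.5, -3.3, 3.2]
opening: 0.002
```

drive_tool:
  deltas:
    - [[0, 0, 0], [0, 0, -0.1], 0]

```text
clock: 12.8
tool_pos: [0.5909, -0.2054, 0.1566]
eef_rot: [-0.704, -0.058, 0.706, -0.059]
contact_force: [-4.6, -3.5, 3.2]
opening: 0.006
```

drive_tool:
  deltas:
    - [[0, 0, 0], [0, 0, -0.1], 0]

```text
clock: 12.88
tool_pos: [0.5916, -0.2053, 0.1566]
eef_rot: [-0.703, -0.058, 0.706, -0.059]
contact_force: [-6.9, -4.5, 4.5]
opening: 0.009
```

drive_tool:
  deltas:
    - [[0, 0, 0], [0, 0, -0.1], 0]

```text
clock: 12.97
tool_pos: [0.5924, -0.2053, 0.1566]
eef_rot: [-0.703, -0.058, 0.706, -0.059]
contact_force: [-7.7, -2.9, 5.0]
opening: 0.007
```

drive_tool:
  deltas:
    - [[0, 0, 0], [0, 0, -0.1], 0]

```text
clock: 13.05
tool_pos: [0.5931, -0.2052, 0.1566]
eef_rot: [-0.703, -0.058, 0.706, -0.059]
contact_force: [-8.5, -3.5, 4.5]
opening: 0.004
```

drive_tool:
  deltas:
    - [[0, 0, 0], [0, 0, -0.1], 0]

```text
clock: 13.13
tool_pos: [0.5938, -0.2051, 0.1566]
eef_rot: [-0.703, -0.058, 0.706, -0.059]
contact_force: [-8.5, -3.9, 5.9]
opening: 0.008
```

drive_tool:
  deltas:
    - [[0, 0, 0], [0, 0, -0.1], 0]

```text
clock: 13.22
tool_pos: [0.5951, -0.205, 0.1566]
eef_rot: [-0.703, -0.058, 0.706, -0.059]
contact_force: [-5.2, -3.5, 2.8]
opening: 0.006
```

```bash
python3 -c "
from geo import *
rep(W(-.039,-.092,.155)); print(r.get_state()['moment'])"
```

```text
t 13.27 I-frame [-0.0409 -0.0906] z 0.1566 rot err deg [-0.0665  0.2041 -0.0706] F_I -6.576677186377168 -2.6044780403538423 4.05351549590312 op 0.004320565975916732
to go cm [ 0.1554  0.1372 -0.1867]
[-0.6871  1.0211  0.0248]
```

The force dropped from 8.5 to 5.2 N with a small jump forward, which suggests the latch snapped. I'll confirm with slightly more pressure against the firm stop, then ease off.

drive_tool:
  deltas:
    - [[0, 0, 0], [0, 0, -0.1], 0]

```text
clock: 13.35
tool_pos: [0.5961, -0.2048, 0.1565]
eef_rot: [-0.703, -0.058, 0.706, -0.059]
contact_force: [-7.7, -4.3, 4.8]
opening: 0.006
```

drive_tool:
  deltas:
    - [[0, 0, 0], [0, 0, -0.1], 0]

```text
clock: 13.43
tool_pos: [0.5973, -0.2046, 0.1565]
eef_rot: [-0.703, -0.058, 0.706, -0.059]
contact_force: [-6.0, -4.8, 2.7]
opening: 0.009
```

drive_tool:
  deltas:
    - [[0, 0, 0], [0, 0, -0.1], 0]

```text
clock: 13.52
tool_pos: [0.5981, -0.2046, 0.1565]
eef_rot: [-0.703, -0.058, 0.706, -0.06]
contact_force: [-7.9, -4.2, 4.5]
opening: 0.003
```

drive_tool:
  deltas:
    - [[0, 0, 0], [0, 0, -0.1], 0]

```text
clock: 13.6
tool_pos: [0.5987, -0.2045, 0.1565]
eef_rot: [-0.703, -0.058, 0.706, -0.06]
contact_force: [-8.1, -4.2, 4.6]
opening: 0.004
```

drive_tool:
  deltas:
    - [[0, 0, 0], [0, 0, -0.1], 0]

```text
clock: 13.68
tool_pos: [0.5994, -0.2044, 0.1565]
eef_rot: [-0.703, -0.058, 0.707, -0.06]
contact_force: [-9.8, -4.4, 6.1]
opening: 0.004
```

drive_tool:
  deltas:
    - [[0, 0, 0], [0, 0, -0.1], 0]

```text
clock: 13.77
tool_pos: [0.5994, -0.2044, 0.1564]
eef_rot: [-0.702, -0.058, 0.707, -0.059]
contact_force: [-13.7, -3.8, 9.3]
opening: 0.007
```

drive_tool:
  deltas:
    - [[0, 0, 0], [0, 0, -0.1], 0]

```text
clock: 13.85
tool_pos: [0.5994, -0.2045, 0.1565]
eef_rot: [-0.701, -0.058, 0.708, -0.06]
contact_force: [-14.7, -4.4, 11.4]
opening: 0.007
```

```bash
python3 -c "
from geo import *
rep(W(-.039,-.092,.155)); print(r.get_state()['moment'])"
```

```text
t 13.90 I-frame [-0.037  -0.0908] z 0.1565 rot err deg [-0.0747  0.5889 -0.0666] F_I -13.658732582408264 -1.9992772581950806 8.396702539928286 op 0.0028669296016874068
to go cm [0.1481 0.1227 0.2001]
[-0.6107  2.282   0.2092]
```

Firm stop reached: the position holds at about 14 N. Now easing off to see whether the door stays.

drive_tool:
  deltas:
    - [[0, 0, 0], [0, 0, 0.2], 0]
    - [[0, 0, 0], [0, 0, 0.2], 0]
    - [[0, 0, 0], [0, 0, 0.2], 0]

```text
clock: 14.15
tool_pos: [0.5976, -0.2039, 0.1566]
eef_rot: [-0.705, -0.059, 0.705, -0.059]
contact_force: [-0.5, -0.8, -0.2]
opening: 0.002
```

drive_tool:
  deltas:
    - [[0, 0, 0], [0, 0, 0.2], 0]
    - [[0, 0, 0], [0, 0, 0.2], 0]

```text
clock: 14.32
tool_pos: [0.5954, -0.2027, 0.1569]
eef_rot: [0.706, 0.06, -0.704, 0.059]
contact_force: [-0.3, -0.1, -1.0]
opening: 0.009
```

drive_tool:
  deltas:
    - [[0, 0, 0], [0, 0, 0.2], 0]
    - [[0, 0, 0], [0, 0, 0.2], 0]

```text
clock: 14.48
tool_pos: [0.5907, -0.2039, 0.1568]
eef_rot: [0.705, 0.06, -0.704, 0.059]
contact_force: [0.1, 0.4, -0.0]
opening: 0.008
```

drive_tool:
  deltas:
    - [[0, 0, 0], [0, 0, 1], 0]
    - [[0, 0, 0], [0, 0, 2], 0]
    - [[0, 0, 0], [0, 0, 3], 0]
    - [[0, 0, 0], [-2, 0, 3], 0]
    - [[0, 0, 0], [-3, 0, 2], 0]
    - [[0, 0, 0], [-4, 0, 0], 0]
    - [[0, 0, 0], [-3, 0, 1], 0]
    - [[0, 0, 0], [0, 1, 3], 0]
    - [[0, 0, 0], [0, 0, 0], 0]
    - [[0, 0, 0], [0, 0, 0], 0]
    - [[0, 0, 0], [0, 0, 0], 0]

```text
clock: 15.4
tool_pos: [0.4443, -0.2393, 0.2767]
eef_rot: [0.705, 0.059, -0.704, 0.059]
contact_force: [1.8, 0.8, 0.4]
opening: 0.005
```

```bash
python3 -c "
from geo import *
rep(); crop(d,'c7',295,485,100,240,4)"
```

```text
t 15.45 I-frame [-0.1953 -0.0989] z 0.2764 rot err deg [ 0.0524 -0.0351  0.0387] F_I 0.4052795686494348 0.8766684787250332 0.5038060758728435 op 0.005597568566373896
```

View pics/c7.png

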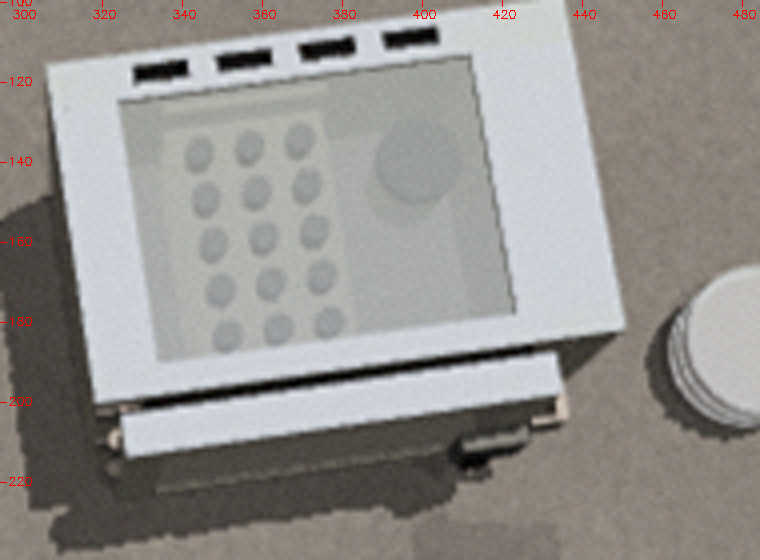

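The door is shut and still latched about 1 s after release. Its top edge, from (326,214) to (435,199), is parallel to the front face, so the angle is about 0. The rack, pot and dishes are in place, and the robot is clear.

```bash
python3 -c "
from plant import r
print(r.finish_job())"
```

```text
the job is handed in; nothing more can be done
None
```

The rack is home against the chamber's back wall, and the door is shut and latched. I handed the job in at about 15.5 s of the 58 s allowed.

- **Rack:** I pushed it straight in with two spread fingertips until it stopped at about 6–8 N. The last picture shows its tubes square to the chamber within about 0.5°. At the stop, the fingers put its front end about 8 mm out of the mouth, against 7 mm when home. The picture alone gave 4–6 mm for the front edge and put the rear edge about 5 mm short of the wall. That rear edge was hard to make out through the window, so I trusted the stop I felt.
- **Door:** I swung it shut slowly. The force rose to about 9 N (x only), dropped to about 5 N, then rose to a firm stop. The highest reading there was about 15 N horizontally, or 19 N counting an upward component. That total is slightly above the 18 N guide, and I did not find out what caused the upward part.
- **Latch:** I could not hear or see the click. When I eased off, the force fell to zero at once and the door did not follow, though the gasket would have pushed an unlatched door open. About a second later it still read parallel to the front face (about 0 rad).
- **Other things:** The pot and dishes are where they were in the last picture, and the marker was untouched when I last saw it, mid-swing. I did not re-check the others after the job, but the arm passed clear of them. The robot was touching nothing at hand-in.

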